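# Put each brick carving into its fitted cradle

### The job

Put each of the four grey clay carvings into the wooden cradle whose recess has its shape and is a little larger than it: large flower, small flower, square block and oblong block, one each. Each must lie flat on the floor of its recess, near the middle, carved face up, the square and oblong blocks with their sides in line with those of the recess. The clay is brittle, so set the carvings down and do not drop or throw them, and leave the brush and the chisel where they lie.

Things in the scene. Friction and masses are not known exactly. Their poses are not given: they have to be found in the camera images.
- big_rosette: Large round grey clay flower, a drum 62 mm across with a fluted top. The sides are upright up to 42 mm above the underside; 50 mm high in all; 0.18 to 0.29 kg. Origin: centre of the underside; z up.
- small_rosette: Small round grey clay flower, a drum 42 mm across with a fluted top. The sides are upright up to 42 mm above the underside; 49 mm high in all; 0.09 to 0.14 kg. Origin: centre of the underside; z up.
- square_boss: Square grey clay block, 48 x 48 mm, with a raised border and a small four-petal flower on top. The sides are upright up to 42 mm above the underside; 48 mm high in all; 0.14 to 0.21 kg. Origin: centre of the underside; z up, x and y square to its sides.
- bead_border: Oblong grey clay block, 84 mm along its x and 34 mm along its y, with a row of beads along the top. The sides are upright up to 42 mm above the underside; 48 mm high in all; 0.18 to 0.28 kg. Origin: centre of the underside; z up.
- big_round_cradle: Brown wooden board, fixed to the bench and 12 mm high, 100 x 100 mm, with a round black-lined recess 80 mm across and 6 mm deep: the cradle of the large flower. Origin: centre of the board's underside; z up; the recess is centred on it, its floor 6 mm and its rim 12 mm above the bench.
- small_round_cradle: Brown wooden board, fixed to the bench and 12 mm high, 100 x 100 mm, with a round black-lined recess 62 mm across and 6 mm deep: the cradle of the small flower. Origin: centre of the board's underside; z up; the recess is centred on it, its floor 6 mm and its rim 12 mm above the bench.
- square_cradle: Brown wooden board, fixed to the bench and 12 mm high, 100 x 100 mm, with a square black-lined recess 66 x 66 mm and 6 mm deep, its sides along the board's x and y: the cradle of the square block. Origin: centre of the board's underside; z up; the recess is centred on it, its floor 6 mm and its rim 12 mm above the bench.
- long_cradle: Brown wooden board, fixed to the bench and 12 mm high, 80 mm along its x and 126 mm along its y, with an oblong black-lined recess 52 mm (x) by 102 mm (y) and 6 mm deep: the cradle of the oblong block. Origin: centre of the board's underside; z up; the recess is centred on it, its floor 6 mm and its rim 12 mm above the bench.
- brush: Bystander: dusting brush, 220 mm long, lying loose at the left edge of the work, roughly along world x. Origin: under its middle.
- chisel: Bystander: carving chisel, 190 mm long, wooden handle towards the robot, lying loose at the right edge of the work, roughly along world x. Origin: under its middle.
There are look-alikes about, which are no part of the job. What is shaped like the big_rosette but blue or yellow is not meant.

How it is judged:
By the outcome, as a careful person would: the job done as asked, in the order asked, and still so for the second after the job is handed in, with the robot touching nothing.
It also fails if it takes over 106 s, if anything falls off the work surface, if the arm or the gripper's body presses on something with over 40 N, if the wrist force passes 120 N, or if a joint passes its speed limit or range.

### The arm

A 6-joint arm with a two-finger parallel gripper is mounted at the origin on the work surface. World frame = base frame: x ahead of the robot, y to its left, z up, the work surface at z = 0. Lengths are in m, angles in rad, forces in N, time in s.
With the tool pointing down it reaches from about 0.425 to 0.95 m from the base axis. Payload 14.7 kg.
Tool frame: the origin (TCP) lies between the finger pads; the fingertips stand 14 mm ahead of it and the grasp point (between the pads) lies 5 mm behind it; z points along the fingers, y is the line along which they close (so a half turn about z gives the same grasp; the last joint's range is limited). The gripper opens to 85 mm and grips with 20 to 120 N. Pads are 22 mm wide; open, the fingers measure 114 mm over their backs; the gripper's body (76 mm by 85 mm) begins 54 mm behind the grasp point. The pads swing forward as they close: fully open they stand 13 mm farther back than shut.
Start: joints at [-1.268, 0.48, 1.596, -0, 1.065, -0.047], TCP at [0.223, -0.611, 0.245] pointing down, gripper open.
Joint ranges: [-2.75, 2.75], [-0.82, 2.05], [0.23, 2.67], [-1.56, 4.7], [0.09, 2.69], [-2.92, 2.92]. Speed limits (rad/s): [1.89, 1.89, 2.39, 3.01, 3.01, 3.01].

### API

Orientations are given as [roll, pitch, yaw] about the fixed x, y, z axes, in that order (R = Rz(yaw) Ry(pitch) Rx(roll)).
In Python, from plant import bot gives the robot as it stands.
- The arm moves only by the tool step_arm, never from a script. Its arguments are lists of equal length, an entry for each row: "slide": the shift along the world's x, y, z in cm, a list of three; "spin": the turn about the world's z in degrees. In form: {"slide": [[x, y, z], ...], "spin": [spin, ...]}. A call has 1 to 12 rows; each row is the pose to reach, as a shift and turn from the pose commanded when the call began; what a row does not reach only later rows make up. A row lasts 1/12 s, in which the tool goes at most 41.7 mm and 7.16 degrees, less where a joint would pass 70% of its speed; a pose out of reach is approached as far as the arm can. A call with a gripper value outside its range is refused whole. "claw" is the gripper command: -1 is shut, 1 is fully open, values between are in proportion, set as the call begins (left out, the last holds). The fingers move at their own pace and stop on an object; the grip force is fixed at half the most. Time passes only in rows, so rows that repeat a pose let the fingers close. It gives the time, the measured TCP pose, the force, the opening and the grip force at its end, in the units of the state.
- bot.state(): the state, without advancing time (a new reading comes with each control period).
- bot.snapshot(name): name is "scene" or "top"; returns the picture (480x640x3 uint8, red, green, blue); there is no depth.
- bot.get_calibration(name): a dict with "fov_y" (degrees; the focal length in pixels is half the picture's height over the tangent of half this angle, whatever the lens; pixels are square), "cx", "cy" (the principal point, pixels), "k1" (the pictures are not rectified: a ray, as slopes to the right and down, at radius r is drawn at 1 + k1 r^2 times it, then the intrinsics apply), "cam_to_world" (4x4, takes a point from camera to world coordinates). Camera axes: x right, y up, looking along -z (the intrinsics and any distortion apply to the point x, -y, -z); pixel columns grow to the right and rows downward; lengths in m; the calibration is good to about 2 mm. A picture is of the moment at which its call begins. get_calibration takes no time and is no camera call.
- bot.sign_off(): hands the job in; it is judged then, once.
Trained networks look in the newest picture that a camera, given by its name, has taken for a name from the list of things; names that differ only in an ending like _2 or _b are one class to them, and where a whole thing is asked for, a point or a joint stands for the part that bears it (a point fixed in the world has none). Each returns a list of dicts, best first, with "p" (0 to 1); they miss things now and then, are a little off and sometimes report something else, mostly with a low value. They report only what shows in the picture. A call takes as long as a camera call. They do not tell look-alikes from the thing itself.
- bot.find_in(label, camera): "rect" ([left, top, right, bottom] in pixels, round what is visible of it).
- bot.cut_out(label, camera): "region" (480x640 bool, what is visible of it) and "rect" ([left, top, right, bottom] in pixels, round what is visible of it).
- bot.landmark_of(label, camera): "pixel" ([column, row] in pixels: a listed point, or the origin of a listed thing).
The state is a dict: "t": time; "joints": joint angles; "joint_vel": joint speeds; "effort": joint torques, N m; "position": TCP position; "ee_rot": TCP orientation; "force": force on the tool from outside, world axes, zero at the start; "torque": the same for the moment, N m; "finger_gap": opening from 0.0 (shut) to 1.0 (fully open); "grip_force": force on a finger pad.
Only numpy, scipy, OpenCV 4.12 (cv2) and the standard library are available. Lean on these libraries where they do the work, as an engineer would, in place of code of your own. Each camera call takes 0.05 s, during which the arm holds its last target. There are 200 camera calls.

## Working session

There is one attempt and no reset: what is moved stays moved. The work goes in short steps, Python scripts to look and compute and a tool call to move; the robot and the scene stay as the last step left them, time stands still between calls to the robot, and variables do not carry over. Pictures are saved under pics/ and viewed, at most 14 in all, crops included, and the job is handed in when it is done.

Besides the shell and the picture viewer there is one more tool, called in YAML: its name, and indented under it one key for each argument. step_arm: Moves the arm, as the interface text tells. Its arguments: {"type":"object","properties":{"slide":{"type":"array","items":{"type":"array","items":{"type":"number"}}},"spin":{"type":"array","items":{"type":"number"}},"claw":{"type":"number"}},"required":["slide","spin"]}

```bash
mkdir -p pics; ls
python3 - <<'E'
from plant import bot
import cv2
for n in("top","scene"):
    cv2.imwrite(f"pics/{n}0.png",bot.snapshot(n)[:,:,::-1])
    print(bot.get_calibration(n))
print(bot.state())
E
```

```text
pics
{'fov_y': 50.24977275868229, 'cx': 318.66078402062215, 'cy': 235.90989853091259, 'k1': -0.007821246438938587, 'cam_to_world': array([[-0.02854897,  0.99791446, -0.05789371,  0.51257476],
       [-0.99957208, -0.02813121,  0.00801822,  0.00623398],
       [ 0.00637288,  0.05809784,  0.99829055,  1.0946466 ],
       [ 0.        ,  0.        ,  0.        ,  1.        ]])}
{'fov_y': 48.46876274020546, 'cx': 324.0345798065129, 'cy': 246.38324876774797, 'k1': 0.012981151062030355, 'cam_to_world': array([[-0.80642554, -0.36152177,  0.46795285,  1.2542449 ],
       [ 0.59107494, -0.51629889,  0.61973048,  0.86737438],
       [ 0.01755748,  0.77636169,  0.63004307,  0.92478168],
       [ 0.        ,  0.        ,  0.        ,  1.        ]])}
{'t': 0.1, 'joints': array([-1.26760580e+00,  4.80785128e-01,  1.59683622e+00,  1.78039368e-05,
        1.06507672e+00, -4.65487965e-02]), 'joint_vel': array([-6.55549112e-05, -2.72808900e-04, -1.91258819e-03, -1.07029171e-03,
       -1.61070367e-03,  5.19724463e-04]), 'effort': array([ 1.29459793e-03, -9.52253222e+01, -4.31040466e+01, -3.75495142e-05,
        5.39665562e-03,  1.07568801e-04]), 'position': array([ 0.22267234, -0.61028371,  0.24471671]), 'ee_rot': array([-3.14048917e+00, -6.69858660e-05,  3.49730649e-01]), 'force': array([-0.48598752, -0.5554816 , -0.39758977]), 'torque': array([0.06307363, 0.07974398, 0.02836142]), 'grip_force': 0.0, 'finger_gap': 1.0036149479122813}
```

View pics/top0.png

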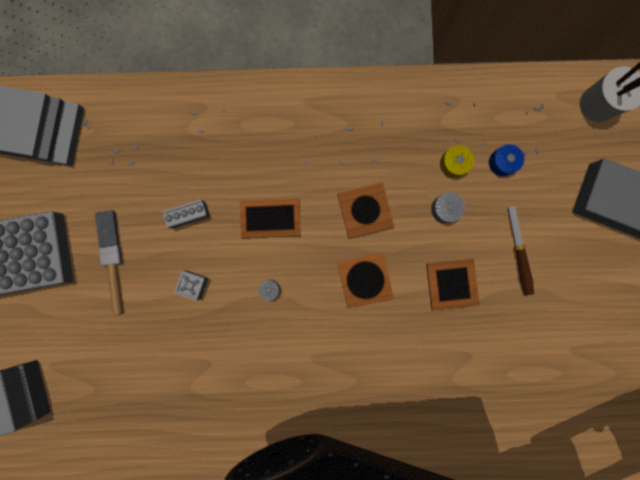

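View pics/scene0.png

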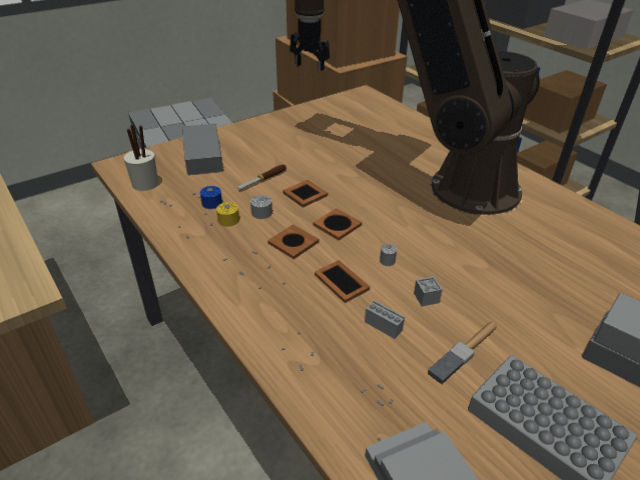

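The top view shows the carvings: oblong (186,214), square (191,285), small flower (269,290) and big flower (449,207). The cradles are long (270,218), small round (366,209), big round (365,280) and square (453,284). The blue and yellow look-alikes are at (508,160) and (459,161). The brush is on the left and the chisel on the right. Next I'll fit prism silhouettes to the cut-outs.

```bash
cat > h.py <<'E'
from plant import bot
import numpy as np, cv2
from scipy.optimize import minimize
def proj(P,n):
    c=bot.get_calibration(n); f=240/np.tan(np.radians(c["fov_y"]/2))
    q=(np.c_[P,np.ones(len(P))]@np.linalg.inv(c["cam_to_world"]).T)[:,:3]
    s=np.c_[q[:,0]/-q[:,2],-q[:,1]/-q[:,2]]; s=s*(1+c["k1"]*(s**2).sum(1,keepdims=True))
    return s*f+[c["cx"],c["cy"]]
def ray(px,n,z):
    g=minimize(lambda v:((proj(np.array([[v[0],v[1],z]]),n)[0]-px)**2).sum(),[.6,0],method="Nelder-Mead",options=dict(xatol=1e-5,fatol=1e-4)).x
    return g
SH={"big_rosette":(62,0,46),"small_rosette":(42,0,46),"square_boss":(48,48,48),"bead_border":(84,34,46),
"big_round_cradle":(100,100,12),"small_round_cradle":(100,100,12),"square_cradle":(100,100,12),"long_cradle":(80,126,12)}
PX={"big_rosette":(449,207),"small_rosette":(269,290),"square_boss":(191,285),"bead_border":(186,214),
"big_round_cradle":(365,280),"small_round_cradle":(366,209),"square_cradle":(453,284),"long_cradle":(270,218)}
def prism(l,p,z0=0):
    a,b,h=np.array(SH[l])/1000
    if b==0: t=np.linspace(0,2*np.pi,48); X=np.c_[np.cos(t),np.sin(t)]*a/2
    else: X=np.array([[1,1],[1,-1],[-1,-1],[-1,1]])*[a/2,b/2]
    c,s=np.cos(p[2]),np.sin(p[2]); X=X@np.array([[c,s],[-s,c]])+p[:2]
    return np.r_[np.c_[X,np.full(len(X),z0)],np.c_[X,np.full(len(X),z0+h)]]
def fit(l,n,guess,z0=0,expect=None,K=8):
    """guess (x,y,yaw) ; returns pose, iou"""
    want=proj(np.array([[guess[0],guess[1],z0+SH[l][2]/2000]]),n)[0]
    R=[d for d in bot.cut_out(l,n)]
    R=[d for d in R if np.hypot(*(np.array([d["rect"][0]+d["rect"][2],d["rect"][1]+d["rect"][3]])/2-want))<30]
    if not R: return None,0
    m=R[0]["region"]; x0,y0=[int(v)-12 for v in R[0]["rect"][:2]]; x1,y1=[int(v)+12 for v in R[0]["rect"][2:]]
    x0,y0=max(x0,0),max(y0,0)
    big=np.kron(m[y0:y1,x0:x1],np.ones((K,K)))>0
    def cost(p):
        q=(proj(prism(l,p,z0),n)+.5-[x0,y0])*K
        im=np.zeros(big.shape,np.uint8); cv2.fillConvexPoly(im,cv2.convexHull(q.astype(np.float32)).round().astype(np.int32),1)
        return -(big&(im>0)).sum()/(big|(im>0)).sum()
    best=None
    for w in ([0] if SH[l][1]==0 else np.radians([-25,0,25])):
        g=np.array(guess)+[0,0,w]
        r=minimize(cost,g,method="Nelder-Mead",options=dict(initial_simplex=[g,g+[.008,0,0],g+[0,.008,0],g+[0,0,.2]],xatol=1e-4,fatol=1e-4))
        if best is None or r.fun<best.fun: best=r
    return best.x,-best.fun
E
python3 - <<'E'
from h import *
for n in("top","scene"): bot.snapshot(n)
Y={"bead_border":1.4,"square_boss":.4,"big_round_cradle":.2,"small_round_cradle":.2}
for l in SH:
    g=[*ray(PX[l],"top",SH[l][2]/2000),Y.get(l,0)]
    if l=="bead_border": g[2]=np.pi/2+.2
    for n in("top","scene"):
        p,i=fit(l,n,g); 
        print(l,n,None if p is None else (np.round(p[:2],4),round(np.degrees(p[2]),1)),round(i,3), "R",None if p is None else round(np.hypot(*p[:2]),3))
print(bot.state()["t"])
E
```

```text
big_rosette top (array([ 0.6273, -0.2745]), np.float64(4.2)) 0.927 R 0.685
big_rosette scene (array([ 0.628 , -0.2789]), np.float64(0.0)) -0.0 R 0.687
small_rosette top (array([0.4677, 0.1035]), np.float64(2.8)) 0.892 R 0.479
small_rosette scene (array([0.4657, 0.1045]), np.float64(6.4)) 0.877 R 0.477
square_boss top (array([0.481 , 0.2659]), np.float64(-21.6)) 0.953 R 0.55
square_boss scene (array([0.4804, 0.2653]), np.float64(-20.9)) 0.951 R 0.549
bead_border top (array([0.6308, 0.2745]), np.float64(105.2)) 0.909 R 0.688
bead_border scene (array([0.6277, 0.2747]), np.float64(108.0)) 0.94 R 0.685
big_round_cradle top (array([ 0.4806, -0.0978]), np.float64(11.3)) 0.959 R 0.49
big_round_cradle scene (array([ 0.4769, -0.1002]), np.float64(11.6)) 0.927 R 0.487
small_round_cradle top (array([ 0.6302, -0.1024]), np.float64(11.6)) 0.969 R 0.638
small_round_cradle scene (array([ 0.6278, -0.104 ]), np.float64(12.5)) 0.958 R 0.636
square_cradle top (array([ 0.4661, -0.2822]), np.float64(4.4)) 0.961 R 0.545
square_cradle scene (array([ 0.4634, -0.2832]), np.float64(4.0)) 0.96 R 0.543
long_cradle top (array([0.618 , 0.1014]), np.float64(0.8)) 0.969 R 0.626
long_cradle scene (array([0.6156, 0.0993]), np.float64(0.4)) 0.961 R 0.624
1.0
```

step_arm:
  slide:
    - [4, 3, 0]
    - [8, 6.5, 0]
    - [11.5, 9.5, -1]
    - [15, 12.5, -2]
    - [18.5, 15.5, -3]
    - [22, 18.5, -4]
    - [25.5, 21, -5]
    - [29, 24, -6]
    - [32, 27, -7]
    - [35, 29.5, -8]
    - [38, 31.7, -9]
    - [40.4, 33.5, -10]
  spin: [-2, -4, -6, -8, -10, -12, -14, -16, -18, -19, -20, -20]
  claw: 1

```text
t: 2.0
position: [0.6007, -0.2957, 0.1551]
ee_rot: [3.141, -0.001, -0.0]
force: [0.7, -0.6, -0.0]
finger_gap: 1.003
grip_force: 0.0
```

step_arm:
  slide:
    - [0, 0, 0]
    - [0, 0, 0]
  spin: [0, 0]

```text
t: 2.17
position: [0.6003, -0.2953, 0.1543]
ee_rot: [-3.141, 0.001, 0.004]
force: [-0.2, -0.5, 0.3]
finger_gap: 1.0
grip_force: 0.0
```

step_arm:
  slide:
    - [1.4, 1, 0]
    - [2.7, 2, 0]
    - [2.7, 2, -2]
    - [2.7, 2, -4]
    - [2.7, 2, -6]
    - [2.7, 2, -8]
    - [2.7, 2, -10]
    - [2.7, 2, -11.5]
    - [2.7, 2, -12.9]
    - [2.7, 2, -12.9]
  spin: [0, 0, 0, 0, 0, 0, 0, 0, 0, 0]

```text
t: 3.0
position: [0.625, -0.2769, 0.0238]
ee_rot: [-3.14, 0.003, 0.0]
force: [-2.0, -0.9, -0.4]
finger_gap: 0.999
grip_force: 0.0
```

Run:
```python
from plant import bot
import cv2
a=bot.snapshot("top")[130:290,380:540,::-1]; b=bot.snapshot("scene")[110:270,180:340,::-1]
cv2.imwrite("pics/g1.png",cv2.resize(cv2.hconcat([a,b]),(800,400)))
```

```text
(no output)
```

View pics/g1.png

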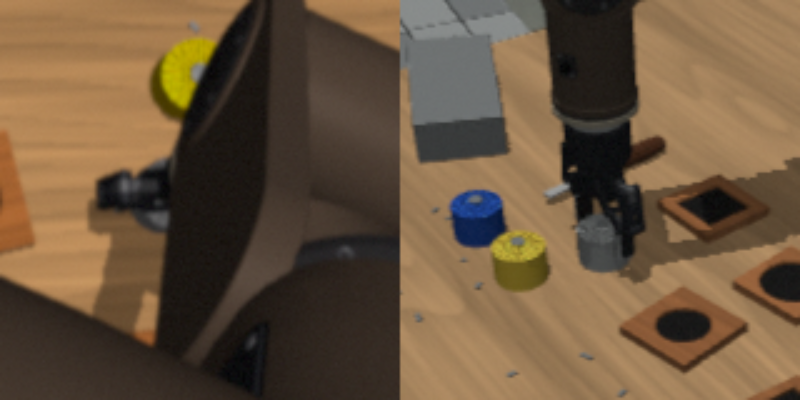

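The scene crop shows the fingers straddling the grey flower along y, clear of the yellow one. I'll close the gripper.

step_arm:
  slide:
    - [0, 0, 0]
    - [0, 0, 0]
    - [0, 0, 0]
    - [0, 0, 0]
    - [0, 0, 0]
    - [0, 0, 0]
    - [0, 0, 0]
    - [0, 0, 0]
  spin: [0, 0, 0, 0, 0, 0, 0, 0]
  claw: -1

```text
t: 3.77
position: [0.627, -0.2775, 0.0281]
ee_rot: [3.141, -0.002, 0.001]
force: [-2.6, 1.9, 10.4]
finger_gap: 0.7
grip_force: 63.8
```

step_arm:
  slide:
    - [0, 0, 0.5]
    - [0, 0, 1.5]
    - [0, 0, 3]
    - [0, 0, 5]
    - [0, 0, 7]
    - [0, 0, 9]
    - [0, 0, 10]
    - [0, 0, 10]
  spin: [0, 0, 0, 0, 0, 0, 0, 0]

```text
t: 4.43
position: [0.6277, -0.2781, 0.13]
ee_rot: [3.139, -0.004, 0.001]
force: [0.7, -0.6, -2.0]
finger_gap: 0.703
grip_force: 65.6
```

step_arm:
  slide:
    - [-1, 1, 0]
    - [-2.5, 3, 0]
    - [-4.5, 5.4, 0]
    - [-6.5, 8, 0]
    - [-8.5, 10.5, 0]
    - [-10.5, 13, 0]
    - [-12.5, 15, 0]
    - [-14, 17, 0]
    - [-14.8, 17.8, 0]
    - [-14.8, 17.8, 0]
    - [-14.8, 17.8, 0]
  spin: [0, 0, 0, 0, 0, 0, 0, 0, 0, 0, 0]

```text
t: 5.35
position: [0.4785, -0.0993, 0.1262]
ee_rot: [3.141, -0.0, 0.002]
force: [0.2, -0.2, -1.9]
finger_gap: 0.704
grip_force: 65.6
```

step_arm:
  slide:
    - [0, 0, -1.5]
    - [0, 0, -3]
    - [0, 0, -4.5]
    - [0, 0, -6]
    - [0, 0, -7]
    - [0, 0, -7.5]
    - [0, 0, -7.5]
  spin: [0, 0, 0, 0, 0, 0, 0]

```text
t: 5.93
position: [0.4782, -0.0997, 0.0503]
ee_rot: [-3.141, 0.001, 0.0]
force: [0.3, -0.6, -2.6]
finger_gap: 0.704
grip_force: 65.6
```

Run:
```python
from h import *
b=bot.snapshot("scene")
s=bot.state();p=s["position"];print(p,s["force"])
print(fit("big_rosette","scene",[p[0],p[1],0],z0=p[2]-.028))
cv2.imwrite("pics/p1.png",cv2.resize(b[130:290,260:420,::-1],(640,640))[:590])
```

```text
[ 0.47841731 -0.09963507  0.05097602] [-0.53607792  0.2951997  -1.99662446]
(None, 0)
```

View pics/p1.png

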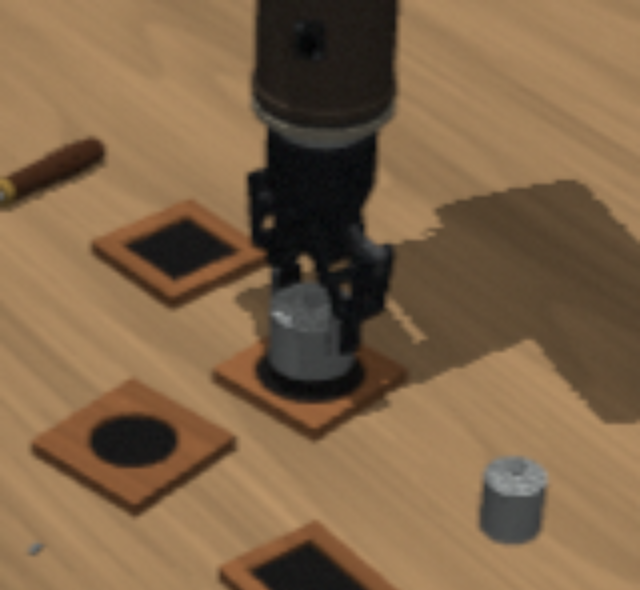

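The flower hangs centred over the big round recess, so I'll lower it gently.

step_arm:
  slide:
    - [0, 0, -0.5]
    - [0, 0, -1.0]
    - [0, 0, -1.3]
    - [0, 0, -1.5]
    - [0, 0, -1.5]
    - [0, 0, -1.5]
  spin: [0, 0, 0, 0, 0, 0]

```text
t: 6.53
position: [0.4781, -0.0992, 0.0362]
ee_rot: [-3.142, 0.0, 0.001]
force: [0.3, -0.6, -2.6]
finger_gap: 0.705
grip_force: 65.6
```

step_arm:
  slide:
    - [0, 0, -0.1]
    - [0, 0, -0.2]
    - [0, 0, -0.2]
  spin: [0, 0, 0]

```text
t: 6.78
position: [0.4782, -0.0992, 0.0342]
ee_rot: [3.142, -0.0, 0.001]
force: [0.7, 0.7, -2.2]
finger_gap: 0.702
grip_force: 65.6
```

step_arm:
  slide:
    - [0, 0, -0.1]
    - [0, 0, -0.15]
    - [0, 0, -0.15]
  spin: [0, 0, 0]

```text
t: 7.03
position: [0.4782, -0.0993, 0.034]
ee_rot: [3.141, -0.001, 0.001]
force: [-7.6, 2.0, 32.8]
finger_gap: 0.706
grip_force: 69.3
```

step_arm:
  slide:
    - [0, 0, -0.1]
    - [0, 0, -0.15]
    - [0, 0, -0.15]
  spin: [0, 0, 0]

```text
t: 7.28
position: [0.4783, -0.0993, 0.0338]
ee_rot: [3.141, -0.001, 0.001]
force: [-15.3, 2.9, 71.3]
finger_gap: 0.706
grip_force: 73.3
```

step_arm:
  slide:
    - [0, 0, 0.2]
    - [0, 0, 0.25]
  spin: [0, 0]

```text
t: 7.45
position: [0.4785, -0.0994, 0.0346]
ee_rot: [3.141, -0.001, 0.001]
force: [0.2, -0.1, -2.5]
finger_gap: 0.706
grip_force: 65.7
```

step_arm:
  slide:
    - [0, 0, 0]
    - [0, 0, 0]
    - [0, 0, 0]
    - [0, 0, 0]
    - [0, 0, 0]
    - [0, 0, 0]
  spin: [0, 0, 0, 0, 0, 0]
  claw: 1

```text
t: 7.95
position: [0.4782, -0.0992, 0.0336]
ee_rot: [-3.142, 0.0, 0.001]
force: [-1.4, 0.6, 0.4]
finger_gap: 1.0
grip_force: 0.0
```

step_arm:
  slide:
    - [0, 0, 1]
    - [0, 0, 3]
    - [0, 0, 6]
    - [0, 0, 9]
    - [-0.1, 3, 10]
    - [-0.2, 7, 10]
    - [-0.4, 11, 10]
    - [-0.7, 14, 10]
    - [-1, 17, 10]
    - [-1.1, 19, 10]
    - [-1.1, 20.3, 10]
    - [-1.1, 20.3, 10]
  spin: [0, 0, 0, 0, 0, 0, 0, 0, 0, 0, 0, 0]

```text
t: 8.95
position: [0.4671, 0.1059, 0.1345]
ee_rot: [-3.141, -0.001, 0.003]
force: [0.0, -0.4, 0.1]
finger_gap: 1.002
grip_force: 0.0
```

Run:
```python
from h import *
for n in("scene","top"):
    b=bot.snapshot(n)
    print(n,fit("big_rosette",n,[.478,-.099,0],z0=.006),fit("small_rosette",n,[.467,.104,0]))
    if n=="scene": cv2.imwrite("pics/p2.png",cv2.resize(b[130:290,260:420,::-1],(590,590)))
s=bot.state();print(s["position"],s["force"])
```

```text
scene (array([ 0.47702425, -0.09824447,  0.15172101]), np.float64(0.8952300890466405)) (array([0.4665962 , 0.10512382, 0.03811118]), np.float64(0.9044365532431339))
top (array([ 0.47933115, -0.09887384,  0.08747131]), np.float64(0.9513418107425087)) (None, 0)
[0.46721753 0.10289012 0.1339129 ] [ 0.75836207  0.34634037 -0.2481968 ]
```

View pics/p2.png

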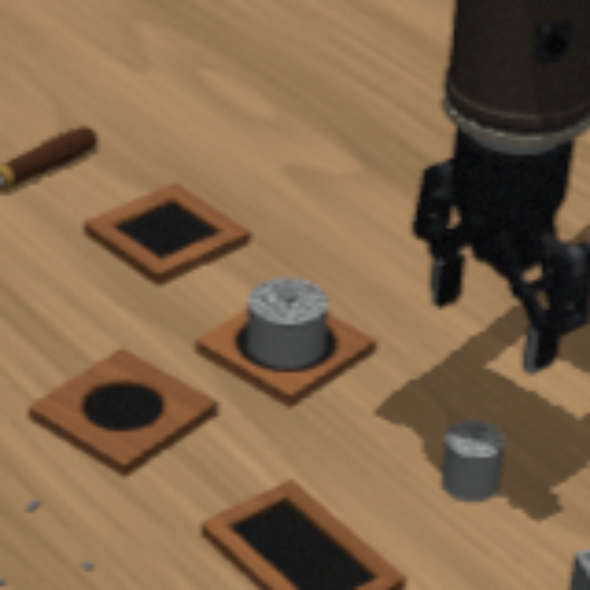

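The big flower sits centred in its recess, and the gripper is above the small flower.

step_arm:
  slide:
    - [0, 0.1, -2]
    - [0, 0.1, -4.5]
    - [0, 0.1, -7]
    - [0, 0.1, -9]
    - [0, 0.1, -10.2]
    - [0, 0.1, -10.6]
    - [0, 0.1, -10.6]
  spin: [0, 0, 0, 0, 0, 0, 0]

```text
t: 9.83
position: [0.4667, 0.1041, 0.027]
ee_rot: [3.141, 0.002, -0.0]
force: [-0.5, -0.6, -0.1]
finger_gap: 1.0
grip_force: 0.0
```

step_arm:
  slide:
    - [0, 0, 0]
    - [0, 0, 0]
    - [0, 0, 0]
    - [0, 0, 0]
    - [0, 0, 0]
    - [0, 0, 0]
    - [0, 0, 0]
    - [0, 0, 0]
    - [0, 0, 0]
  spin: [0, 0, 0, 0, 0, 0, 0, 0, 0]
  claw: -1

```text
t: 10.58
position: [0.4678, 0.1048, 0.0289]
ee_rot: [-3.141, -0.002, 0.001]
force: [-2.2, -2.4, 17.7]
finger_gap: 0.472
grip_force: 58.3
```

step_arm:
  slide:
    - [0, 0, 0.5]
    - [0, 0, 1.5]
    - [0, 0, 3.5]
    - [0, 0, 6]
    - [0, 0, 8]
    - [0, 0, 9]
    - [0, 0, 9]
  spin: [0, 0, 0, 0, 0, 0, 0]

```text
t: 11.17
position: [0.4685, 0.105, 0.1202]
ee_rot: [-3.141, -0.004, 0.001]
force: [0.5, 0.2, -1.5]
finger_gap: 0.47
grip_force: 60.7
```

step_arm:
  slide:
    - [1, -1, 0]
    - [2.5, -3, 0]
    - [4.5, -5.5, 0]
    - [6.5, -8.4, 0]
    - [8.5, -11, 0]
    - [10.5, -13.8, 0]
    - [12.5, -16.4, 0]
    - [14.4, -18.8, 0]
    - [15.6, -20.2, 0]
    - [16.05, -20.8, 0]
    - [16.05, -20.8, 0]
    - [16.05, -20.8, 0]
  spin: [0, 0, 0, 0, 0, 0, 0, 0, 0, 0, 0, 0]

```text
t: 12.17
position: [0.6267, -0.1032, 0.1165]
ee_rot: [-3.141, 0.002, 0.0]
force: [-0.8, 0.9, -0.8]
finger_gap: 0.477
grip_force: 60.7
```

step_arm:
  slide:
    - [0, 0, -1.5]
    - [0, 0, -3.5]
    - [0, 0, -5.5]
    - [0, 0, -6.5]
    - [0, 0, -7]
    - [0, 0, -7]
  spin: [0, 0, 0, 0, 0, 0]

```text
t: 12.67
position: [0.6267, -0.1024, 0.0469]
ee_rot: [-3.141, 0.002, 0.001]
force: [-0.6, 0.5, -0.7]
finger_gap: 0.474
grip_force: 60.7
```

Run:
```python
from h import *
b=bot.snapshot("scene")
s=bot.state();print(s["position"],s["force"])
cv2.imwrite("pics/p3.png",cv2.resize(b[150:270,230:350,::-1],(590,590)))
```

```text
[ 0.62737805 -0.1027354   0.04779825] [-0.26367118 -0.41174328 -1.45664551]
```

View pics/p3.png

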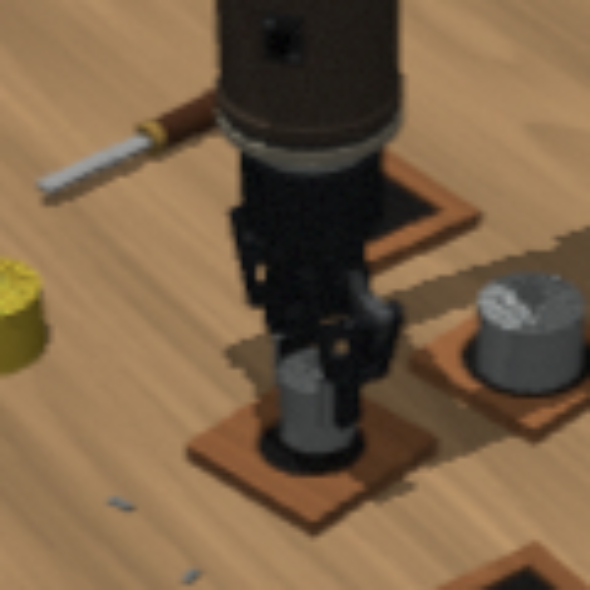

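The small flower is over its recess. I'll lower it and stop at first contact.

step_arm:
  slide:
    - [0.1, 0, -0.4]
    - [0.1, 0, -0.8]
    - [0.1, 0, -1.1]
    - [0.1, 0, -1.1]
    - [0.1, 0, -1.1]
  spin: [0, 0, 0, 0, 0]

```text
t: 13.13
position: [0.6286, -0.1033, 0.0368]
ee_rot: [-3.142, 0.0, 0.001]
force: [-0.3, -0.4, -1.7]
finger_gap: 0.471
grip_force: 60.8
```

step_arm:
  slide:
    - [0, 0, -0.05]
    - [0, 0, -0.1]
  spin: [0, 0]

```text
t: 13.3
position: [0.6288, -0.1033, 0.0359]
ee_rot: [3.142, -0.0, 0.001]
force: [0.1, 0.6, -1.7]
finger_gap: 0.473
grip_force: 60.8
```

step_arm:
  slide:
    - [0, 0, -0.05]
    - [0, 0, -0.1]
  spin: [0, 0]

```text
t: 13.47
position: [0.6288, -0.1033, 0.035]
ee_rot: [3.142, -0.0, 0.001]
force: [-3.3, 0.2, 14.7]
finger_gap: 0.472
grip_force: 62.2
```

step_arm:
  slide:
    - [0, 0, 0]
    - [0, 0, 0]
    - [0, 0, 0]
    - [0, 0, 0]
    - [0, 0, 0]
    - [0, 0, 0]
  spin: [0, 0, 0, 0, 0, 0]
  claw: 1

```text
t: 13.97
position: [0.6287, -0.1033, 0.0348]
ee_rot: [-3.142, 0.0, 0.001]
force: [-0.4, -0.3, 0.8]
finger_gap: 1.0
grip_force: 0.0
```

step_arm:
  slide:
    - [0, 0, 1]
    - [0, 0, 3]
    - [0, 0, 6]
    - [0, 0, 9]
    - [-1, 2.5, 10]
    - [-2.4, 6, 10]
    - [-3.8, 9.5, 10]
    - [-5.2, 13, 10]
    - [-6.6, 16.5, 10]
    - [-8, 20, 10]
    - [-9.4, 23.5, 10]
    - [-10.8, 27, 10]
  spin: [0, 0, 0, 0, -3, -6, -9, -12, -15, -18, -21, -21.3]

```text
t: 14.97
position: [0.5199, 0.1683, 0.1357]
ee_rot: [-3.141, -0.001, -0.375]
force: [1.0, 0.4, 0.4]
finger_gap: 0.998
grip_force: 0.0
```

step_arm:
  slide:
    - [-1.4, 3.5, 0]
    - [-2.8, 7, 0]
    - [-3.8, 9.5, 0]
    - [-4, 9.9, 0]
    - [-4, 9.9, 0]
  spin: [0, 0, 0, 0, 0]

```text
t: 15.38
position: [0.48, 0.2674, 0.1355]
ee_rot: [-3.141, -0.0, -0.368]
force: [-1.1, -0.5, 0.3]
finger_gap: 0.998
grip_force: 0.0
```

Run:
```python
from h import *
for n in("scene","top"):
    b=bot.snapshot(n)
    print(n,fit("small_rosette",n,[.629,-.103,0],z0=.006),fit("square_boss",n,[.481,.2655,-.37]))
s=bot.state();print(s["position"],np.degrees(s["ee_rot"]))
```

```text
scene (array([ 0.62582225, -0.10334889,  0.04509263]), np.float64(0.9174666727330634)) (None, 0)
top (None, 0) (array([ 0.49063946,  0.26168183, -0.0079203 ]), np.float64(0.5873470510059118))
[0.48118846 0.26473934 0.13488257] [ 1.79998133e+02 -2.62581310e-03 -2.13451565e+01]
```

step_arm:
  slide:
    - [0, 0, -2]
    - [0, 0, -4.5]
    - [0, 0, -7]
    - [0, 0, -9]
    - [0, 0, -10.3]
    - [0, 0, -10.7]
    - [0, 0, -10.7]
  spin: [0, 0, 0, 0, 0, 0, 0]

```text
t: 16.27
position: [0.4804, 0.2649, 0.0269]
ee_rot: [3.14, 0.001, -0.372]
force: [-0.1, -1.4, 0.0]
finger_gap: 1.001
grip_force: 0.0
```

step_arm:
  slide:
    - [0, 0, 0]
    - [0, 0, 0]
    - [0, 0, 0]
    - [0, 0, 0]
    - [0, 0, 0]
    - [0, 0, 0]
    - [0, 0, 0]
    - [0, 0, 0]
    - [0, 0, 0]
  spin: [0, 0, 0, 0, 0, 0, 0, 0, 0]
  claw: -1

```text
t: 17.02
position: [0.4813, 0.2659, 0.029]
ee_rot: [-3.14, -0.001, -0.371]
force: [0.0, -2.6, 10.9]
finger_gap: 0.55
grip_force: 61.2
```

step_arm:
  slide:
    - [0, 0, 0.5]
    - [0, 0, 1.5]
    - [0, 0, 3.5]
    - [0, 0, 6]
    - [0, 0, 8]
    - [0, 0, 10]
    - [0, 0, 10]
  spin: [0, 0, 0, 0, 0, 0, 0]

```text
t: 17.6
position: [0.4825, 0.2667, 0.1322]
ee_rot: [-3.137, -0.004, -0.371]
force: [1.5, 1.1, -0.8]
finger_gap: 0.55
grip_force: 62.3
```

step_arm:
  slide:
    - [0, -1, 0]
    - [0, -3, 0]
    - [0, -6, 0]
    - [-0.2, -9.3, 0]
    - [-0.3, -12.6, 0]
    - [-0.4, -16, 0]
    - [-0.5, -19.2, 0]
    - [-0.6, -22.5, 0]
    - [-0.7, -25.8, 0]
    - [-0.8, -29, 0]
    - [-0.9, -32, 0]
    - [-1, -35, 0]
  spin: [1, 3, 5, 7, 9, 11, 13, 15, 17, 19, 21, 22]

```text
t: 18.6
position: [0.4703, -0.0858, 0.128]
ee_rot: [3.142, -0.0, 0.015]
force: [0.7, 0.8, -1.2]
finger_gap: 0.55
grip_force: 62.0
```

step_arm:
  slide:
    - [0, -3, 0]
    - [-0.2, -6, 0]
    - [-0.3, -9, 0]
    - [-0.4, -12, 0]
    - [-0.5, -15, 0]
    - [-0.6, -17.5, 0]
    - [-0.6, -19.2, 0]
    - [-0.6, -19.8, 0]
    - [-0.6, -19.8, 0]
    - [-0.6, -19.8, 0]
  spin: [1, 2, 3, 3.5, 3.5, 3.5, 3.5, 3.5, 3.5, 3.5]

```text
t: 19.43
position: [0.4644, -0.2817, 0.1277]
ee_rot: [-3.141, 0.0, 0.073]
force: [0.3, -0.0, -0.7]
finger_gap: 0.548
grip_force: 62.1
```

Run:
```python
from plant import bot
import numpy as np
s=bot.state();print(s["position"],np.degrees(s["ee_rot"]))
```

```text
[ 0.46436537 -0.28166827  0.12773053] [-1.79968766e+02  2.31096299e-02  4.20921305e+00]
```

step_arm:
  slide:
    - [0, 0, -2]
    - [0, 0, -4]
    - [0, 0, -6]
    - [0, 0, -7.5]
    - [0, 0, -8]
    - [0, 0, -8]
  spin: [0, 0, 0, 0, 0, 0]

```text
t: 19.93
position: [0.4641, -0.2807, 0.0469]
ee_rot: [-3.14, 0.002, 0.075]
force: [0.7, -0.1, -1.1]
finger_gap: 0.552
grip_force: 62.2
```

Run:
```python
from h import *
b=bot.snapshot("scene")
s=bot.state();print(s["position"],s["force"]); p=s["position"]
print(fit("square_boss","scene",[p[0],p[1],.07],z0=p[2]-.029))
cv2.imwrite("pics/p4.png",cv2.resize(b[130:250,250:370,::-1],(590,590)))
```

```text
[ 0.46460369 -0.28122607  0.04776067] [-0.02792404 -0.57795633 -1.25154651]
(array([ 0.46723022, -0.28246477,  0.98545532]), np.float64(0.6535267896162923))
```

View pics/p4.png

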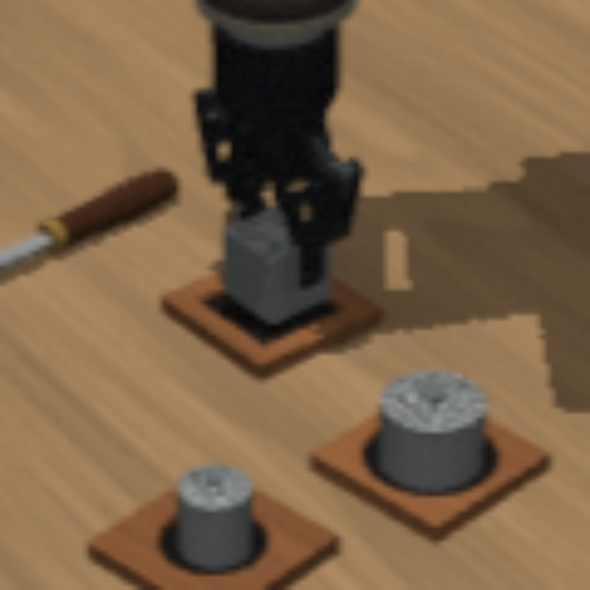

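The square block is aligned over its recess, and both flowers are seated. I'll lower it.

step_arm:
  slide:
    - [0, -0.1, -0.4]
    - [0, -0.1, -0.8]
    - [0, -0.1, -1.1]
    - [0, -0.1, -1.1]
    - [0, -0.1, -1.1]
  spin: [0, 0, 0, 0, 0]

```text
t: 20.45
position: [0.4646, -0.2833, 0.0367]
ee_rot: [-3.141, 0.0, 0.074]
force: [-0.6, -0.9, -0.9]
finger_gap: 0.554
grip_force: 62.2
```

step_arm:
  slide:
    - [0, 0, -0.05]
    - [0, 0, -0.1]
  spin: [0, 0]

```text
t: 20.62
position: [0.4648, -0.2834, 0.0359]
ee_rot: [3.141, -0.0, 0.074]
force: [-0.7, 0.6, -0.8]
finger_gap: 0.551
grip_force: 62.2
```

step_arm:
  slide:
    - [0, 0, -0.05]
    - [0, 0, -0.1]
  spin: [0, 0]

```text
t: 20.78
position: [0.4647, -0.2833, 0.035]
ee_rot: [3.142, -0.0, 0.074]
force: [-5.4, 2.8, 22.4]
finger_gap: 0.553
grip_force: 64.9
```

step_arm:
  slide:
    - [0, 0, 0]
    - [0, 0, 0]
    - [0, 0, 0]
    - [0, 0, 0]
    - [0, 0, 0]
    - [0, 0, 0]
  spin: [0, 0, 0, 0, 0, 0]
  claw: 1

```text
t: 21.28
position: [0.4647, -0.2833, 0.0347]
ee_rot: [-3.142, 0.0, 0.074]
force: [0.5, -0.5, 0.6]
finger_gap: 0.997
grip_force: 0.0
```

step_arm:
  slide:
    - [0, 0, 1]
    - [0, 0, 3]
    - [0, 0, 6]
    - [0, 0, 9]
    - [0.7, 2.5, 10]
    - [1.7, 6, 10]
    - [2.7, 9.5, 10]
    - [3.7, 13, 10]
    - [4.7, 16.5, 10]
    - [5.7, 20, 10]
    - [6.7, 23.5, 10]
    - [7.7, 27, 10]
  spin: [0, 0, 0, 2, 8, 14, 20, 26, 32, 38, 44, 50]

```text
t: 22.28
position: [0.5419, -0.0114, 0.1357]
ee_rot: [3.141, -0.0, 0.952]
force: [0.9, 0.1, -0.5]
finger_gap: 1.001
grip_force: 0.0
```

step_arm:
  slide:
    - [1, 3.4, 0]
    - [2, 6.8, 0]
    - [3, 10.2, 0]
    - [4, 13.6, 0]
    - [5, 17, 0]
    - [6, 20.4, 0]
    - [7, 23.5, 0]
    - [7.9, 26.4, 0]
    - [8.7, 28.8, 0]
    - [8.7, 28.8, 0]
    - [8.7, 28.8, 0]
    - [8.7, 28.8, 0]
  spin: [6, 12, 18, 24, 30, 36, 42, 47, 51, 52.3, 52.3, 52.3]

```text
t: 23.28
position: [0.6283, 0.2744, 0.1351]
ee_rot: [-3.141, 0.0, 1.859]
force: [-0.4, -0.6, 1.0]
finger_gap: 0.999
grip_force: 0.0
```

Run:
```python
from h import *
for n in("scene","top"):
    b=bot.snapshot(n)
    print(n,fit("square_boss",n,[.465,-.2827,.07],z0=.006),fit("bead_border",n,[.629,.2746,1.86]))
    if n=="scene":cv2.imwrite("pics/p5.png",cv2.resize(b[160:360,260:460,::-1],(590,590)))
s=bot.state();print(s["position"],np.degrees(s["ee_rot"]))
```

```text
scene (array([ 0.46226402, -0.28280444,  0.00149783]), np.float64(0.9426556384314305)) (array([0.62776468, 0.27436892, 1.83585395]), np.float64(0.9551746653607575))
top (array([ 0.46499547, -0.28330255,  0.1089598 ]), np.float64(0.9459042724060391)) (array([0.63374758, 0.26162529, 1.86611933]), np.float64(0.722579168793677))
[0.62871263 0.27401311 0.13500425] [-1.79998789e+02  1.19613775e-03  1.06467941e+02]
```

View pics/p5.png

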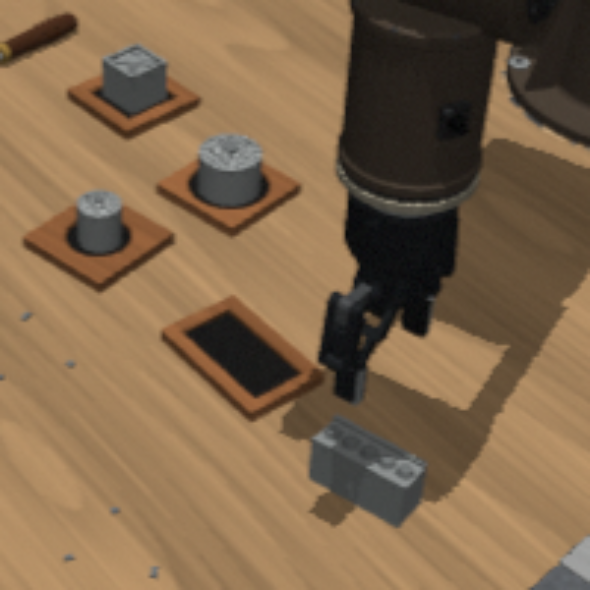

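Three carvings are seated, and the gripper is squared above the oblong block.

step_arm:
  slide:
    - [0, 0, -2]
    - [0, 0, -4.5]
    - [0, 0, -7]
    - [0, 0, -9]
    - [0, 0, -10.3]
    - [0, 0, -10.7]
    - [0, 0, -10.7]
  spin: [0, 0, 0, 0, 0, 0, 0]

```text
t: 24.17
position: [0.6283, 0.2743, 0.027]
ee_rot: [-3.14, 0.0, 1.859]
force: [0.6, 0.3, -0.4]
finger_gap: 1.003
grip_force: 0.0
```

step_arm:
  slide:
    - [0, 0, 0]
    - [0, 0, 0]
    - [0, 0, 0]
    - [0, 0, 0]
    - [0, 0, 0]
    - [0, 0, 0]
    - [0, 0, 0]
    - [0, 0, 0]
    - [0, 0, 0]
    - [0, 0, 0]
  spin: [0, 0, 0, 0, 0, 0, 0, 0, 0, 0]
  claw: -1

```text
t: 25.0
position: [0.6294, 0.275, 0.029]
ee_rot: [3.14, -0.0, 1.86]
force: [-0.9, -0.9, 8.5]
finger_gap: 0.389
grip_force: 60.7
```

step_arm:
  slide:
    - [0, 0, 0.5]
    - [0, 0, 1.5]
    - [0, 0, 3.5]
    - [0, 0, 6]
    - [0, 0, 8]
    - [0, 0, 8]
  spin: [0, 0, 0, 0, 0, 0]

```text
t: 25.5
position: [0.6309, 0.2756, 0.1129]
ee_rot: [3.135, -0.0, 1.86]
force: [1.6, 0.9, -0.9]
finger_gap: 0.394
grip_force: 60.0
```

step_arm:
  slide:
    - [0, -1, 0]
    - [-0.2, -3, 0]
    - [-0.4, -6, 0]
    - [-0.6, -9, 0]
    - [-0.8, -12, 0]
    - [-1.0, -14.5, 0]
    - [-1.2, -16.5, 0]
    - [-1.2, -17.4, 0]
    - [-1.2, -17.4, 0]
    - [-1.2, -17.4, 0]
  spin: [-1, -3, -5, -8, -11, -14, -15.9, -15.9, -15.9, -15.9]

```text
t: 26.33
position: [0.6165, 0.1004, 0.1074]
ee_rot: [-3.141, -0.0, 1.582]
force: [0.2, 0.9, -1.0]
finger_gap: 0.389
grip_force: 59.9
```

step_arm:
  slide:
    - [0, 0, -1.5]
    - [0, 0, -3.5]
    - [0, 0, -5]
    - [0, 0, -6]
    - [0, 0, -6]
    - [0, 0, -6]
  spin: [0, 0, 0, 0, 0, 0]

```text
t: 26.83
position: [0.6165, 0.1014, 0.0475]
ee_rot: [-3.141, 0.0, 1.583]
force: [-0.1, 1.3, -1.4]
finger_gap: 0.391
grip_force: 59.9
```

Run:
```python
from h import *
b=bot.snapshot("scene")
s=bot.state();print(s["position"],s["force"],np.degrees(s["ee_rot"])); p=s["position"]
cv2.imwrite("pics/p6.png",cv2.resize(b[200:320,280:400,::-1],(590,590)))
```

```text
[0.6169784  0.10130645 0.04815931] [-0.60076366  0.61957804 -1.3438364 ] [ 1.79984795e+02 -3.97660453e-03  9.06858931e+01]
```

View pics/p6.png

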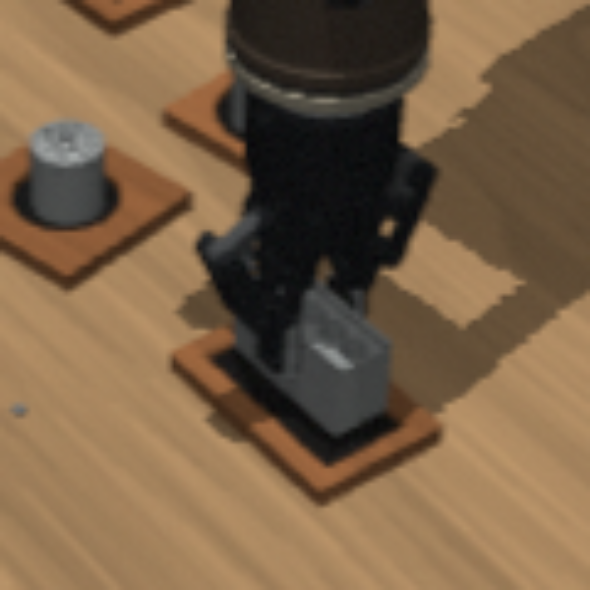

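The oblong block is aligned over its recess. I'll lower it.

step_arm:
  slide:
    - [0, 0, -0.4]
    - [0, 0, -0.8]
    - [0, 0, -1.1]
    - [0, 0, -1.1]
    - [0, 0, -1.1]
  spin: [0, 0, 0, 0, 0]

```text
t: 27.3
position: [0.6166, 0.1007, 0.0367]
ee_rot: [-3.141, 0.0, 1.582]
force: [-0.7, 0.6, -2.1]
finger_gap: 0.386
grip_force: 59.9
```

step_arm:
  slide:
    - [0, 0, -0.05]
    - [0, 0, -0.1]
  spin: [0, 0]

```text
t: 27.47
position: [0.6168, 0.1007, 0.0359]
ee_rot: [3.141, -0.0, 1.582]
force: [0.3, 0.3, -2.0]
finger_gap: 0.393
grip_force: 59.9
```

step_arm:
  slide:
    - [0, 0, -0.05]
    - [0, 0, -0.1]
  spin: [0, 0]

```text
t: 27.63
position: [0.6168, 0.1007, 0.0349]
ee_rot: [3.141, -0.0, 1.582]
force: [-5.3, -0.8, 15.7]
finger_gap: 0.385
grip_force: 62.2
```

step_arm:
  slide:
    - [0, 0, 0]
    - [0, 0, 0]
    - [0, 0, 0]
    - [0, 0, 0]
    - [0, 0, 0]
    - [0, 0, 0]
  spin: [0, 0, 0, 0, 0, 0]
  claw: 1

```text
t: 28.13
position: [0.6167, 0.1007, 0.0348]
ee_rot: [-3.142, -0.0, 1.582]
force: [-0.3, 0.4, -0.6]
finger_gap: 1.001
grip_force: 0.0
```

step_arm:
  slide:
    - [0, 0, 1]
    - [0, 0, 3]
    - [0, 0, 6]
    - [0, 0, 9]
    - [0, 0, 12]
    - [0, 1, 15]
    - [-1, 4, 18]
    - [-2, 7, 18]
    - [-3, 10, 18]
    - [-4, 13, 18]
    - [-5, 16, 18]
    - [-6, 19, 18]
  spin: [0, 0, 0, 0, 0, 0, 0, 0, 0, 0, 0, 0]

```text
t: 29.13
position: [0.5559, 0.2921, 0.2158]
ee_rot: [3.141, -0.0, 1.582]
force: [1.1, 0.4, -0.2]
finger_gap: 0.996
grip_force: 0.0
```

step_arm:
  slide:
    - [-1, 3, 0]
    - [-2, 6, 0]
    - [-4, 9, 0]
    - [-6, 11, 0]
    - [-8, 13, 0]
    - [-10, 15, 0]
    - [-10, 15, 0]
    - [-10, 15, 0]
  spin: [0, 0, 0, 0, 0, 0, 0, 0]

```text
t: 29.8
position: [0.4556, 0.4417, 0.2155]
ee_rot: [3.141, -0.0, 1.584]
force: [0.3, -0.9, 0.5]
finger_gap: 0.999
grip_force: 0.0
```

Run:
```python
from h import *
G={"big_rosette":(.479,-.099,0),"small_rosette":(.629,-.103,0),"square_boss":(.465,-.2827,.07),"bead_border":(.617,.1,1.58)}
for n in("scene","top"):
    b=bot.snapshot(n)
    for l,g in G.items():
        p,i=fit(l,n,g,z0=.006); print(n,l,None if p is None else (np.round(p-g,4)),round(i,2))
    cv2.imwrite(f"pics/f_{n}.png",cv2.resize(b[130:330,130:530,::-1] if n=="top" else b[120:360,190:510,::-1],(800,400) if n=="top" else (800,600)))
s=bot.state();print(s["t"],s["position"],s["force"])
```

```text
scene big_rosette [-9.00e-04 -1.00e-04  1.58e-01] 0.94
scene small_rosette [-0.0033 -0.0007  0.0924] 0.92
scene square_boss [-0.0028 -0.0017 -0.0043] 0.94
scene bead_border [-0.0036 -0.0018 -0.021 ] 0.94
top big_rosette [0.0009 0.001  0.0522] 0.95
top small_rosette [-0.0005  0.0003  0.1766] 0.93
top square_boss [0.0002 0.0005 0.0401] 0.95
top bead_border [-0.0008  0.0006 -0.0068] 0.94
30.3 [0.45703956 0.44037447 0.21476531] [ 0.51163675 -0.60129007 -0.0746982 ]
```

View pics/f_top.png

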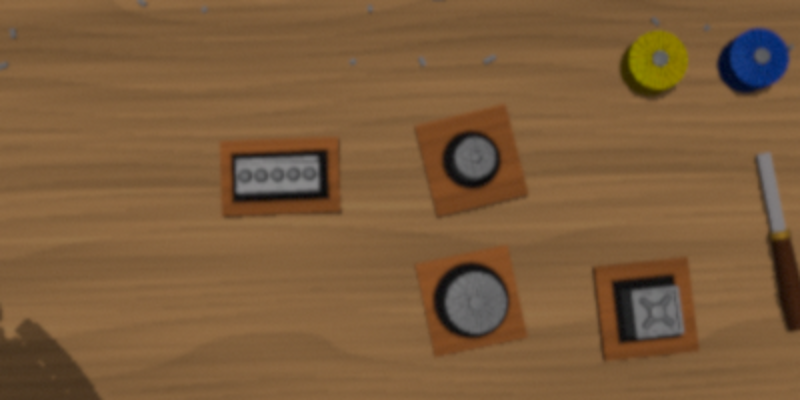

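View pics/f_scene.png

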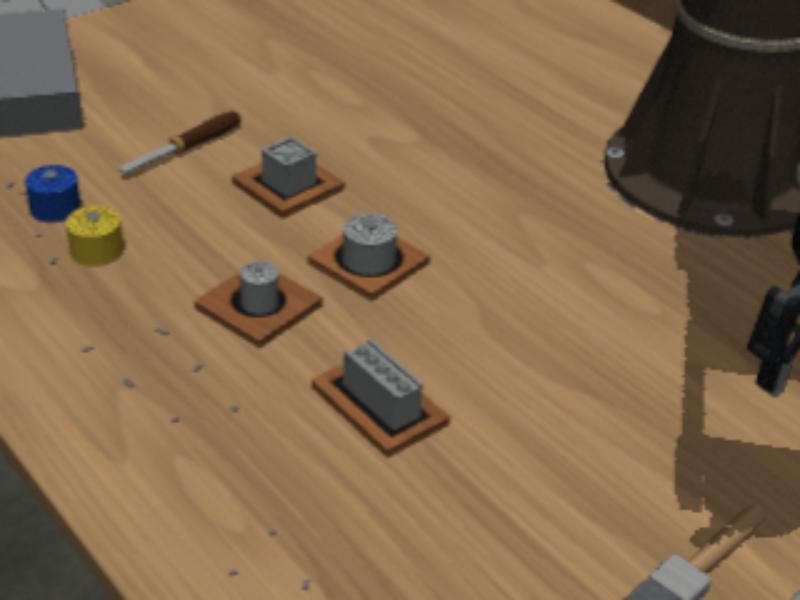

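Both views show all four carvings seated, level and aligned. The fitted positions are within about 1 mm of the recess centres from the top camera and about 4 mm from the scene camera. The brush and chisel are where they were.

```bash
python3 -c "
from plant import bot
print(bot.sign_off())"
```

```text
the job is handed in; nothing more can be done
None
```

All four carvings are in their matching cradles, flat, centred and aligned, and the job was handed in at about 30 s; while I set the large flower down, the wrist force briefly reached 71 N (limit 120 N), with no damage visible in the pictures.

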